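# Cull the short vial from the batch, weigh it and box it

### The job

One of the four capped vials lying in the sloping rack is shorter than the others: take it out, stand it upright in the middle of the balance pan and let go of it so that it is weighed. Then take it again by its cap from straight above and lower it, without dropping it, upright into the one empty cell of the divided crate, and let go. Leave the other vials and the glassware nearby as they are.

Things in the scene. Friction and masses are not known exactly. Their poses are not given: they have to be found in the camera images.
- short_vial: vial to cull: white cylinder 26 mm in diameter, grey ribbed screw cap (25 mm in diameter, 18 mm tall, fixed on) at its top, 75 mm long over all, 42 to 84 g. Origin: centre of its underside; its z points along its axis to the cap. Starts in any slot of the rack, base at the stop on the rack's -x side, axis in the rack's x-z plane, rising 25 degrees above level to the rack's +x, cap high
- vial_a: one of the three good vials, like the short vial but 95 mm long; it stays in the rack
- vial_b: one of the three good vials, like the short vial but 95 mm long; it stays in the rack
- vial_c: one of the three good vials, like the short vial but 95 mm long; it stays in the rack
- rack: fixed aluminium sloping rack, 110 (x) x 244 (y) mm, back 58 mm high. Origin: centre of its underside. Slots at y = -87, -29, 29, 87 mm: pairs of 6 mm steel rails 18 mm apart, rising 25 degrees to +x from a stop plate (top 43 mm high) at -x; open between slots down to a 6 mm base plate. A vial's underside centre lies at x = -50, z = 42 mm
- balance: fixed white bench balance, 150 (x) x 136 (y) mm, housing 39 mm high, display and two keys on its -x side. Origin: centre of its underside
- pan_top (a point): centre of the balance's round steel pan, on its top face, 50 mm above the bench and 20 mm to +x of the balance's origin; the pan is 90 mm in diameter, rigid and does not sink
- crate: fixed grey open crate, 48 (x) x 136 (y) x 45 (z) mm, all walls and floor 4 mm thick, three square cells of 40 mm in a row along its y, centres 44 mm apart. Small rims project 3 mm from its two ends. Origin: centre of its underside. Balance and crate may stand in either order
- cell_pad: thin square cork pad, 36 x 36 x 3 mm, fixed on the floor of the crate's one empty cell, at its centre (any of the three cells). Origin: centre of its underside, 4 mm above the bench; the vial comes to stand on it, its underside 7 mm above the bench
- crate_vial_1: a short vial culled earlier, 75 mm tall, standing upright in another cell of the crate, its underside 4 mm above the bench
- crate_vial_2: the other short vial culled earlier, standing in the remaining cell of the crate
- beaker: bystander: clear glass beaker, 72 mm in diameter, 88 mm tall, beyond the work; origin at the centre of its underside
- dropper: bystander: amber dropper bottle, 33 mm in diameter, 102 mm tall, beyond the work; origin at the centre of its underside
- petri: bystander: lidded petri dish, 88 mm in diameter, 16 mm high, beyond the work; origin at the centre of its underside
Things that resemble listed ones, but are neither listed nor needed, are in the scene too. Leave any blue look-alike of the short_vial alone.

How it is judged:
By the outcome, as a careful person would: the job done as asked, in the order asked, and still so for the second after the job is handed in, with the robot touching nothing.
It also fails if it takes over 56 s, if anything falls off the work surface, if the arm or the gripper's body presses on something with over 40 N, if the wrist force passes 120 N, or if a joint passes its speed limit or range.

### The arm

A 6-joint arm with a two-finger parallel gripper is mounted at the origin on the work surface; the furniture and walls round the work are solid. World frame = base frame: x ahead of the robot, y to its left, z up, the work surface at z = 0. Lengths are in mm, angles in rad, forces in N, time in s.
With the tool pointing down it reaches from about 400 to 825 mm from the base axis. Payload 7 kg.
Tool frame: the origin (TCP) lies on the centre line of the jaws, within the pads' length; the fingertips stand robot.tips_ahead ahead of it and the grasp point (between the pads) lies 5 mm behind it (robot.tips_ahead is the distance from the TCP to the fingertips, in mm); z points along the fingers, y is the line along which they close (so a half turn about z gives the same grasp; the last joint's range is limited). The gripper opens to 85 mm and grips with 20 to 120 N. Pads are 22 mm wide; open, the fingers measure 114 mm over their backs; the gripper's body (76 mm by 85 mm) begins 54 mm behind the grasp point. The pads swing forward as they close: fully open they stand 13 mm farther back than shut.
Start: joints at [1.577, 0.359, 0.012, 0, -1.224, -0.288], TCP at [187.717, 648.35, 245.302] pointing down, gripper open.
Joint ranges: [-3.07, 3.07], [-1.43, 2.12], [-1.02, 1.25], [-3.03, 1.67], [-3.05, -0], [-3.03, 3.03]. Speed limits (rad/s): [2.39, 2.39, 3.01, 3.14, 3.14, 3.14].

### API

Orientations are given as a unit quaternion [x, y, z, w].
In Python, from bench import robot, read_camera, calibration, close_job gives the robot as it stands.
- The arm moves only by the tool carry_out, never from a script. Its argument "motion" is a list of rows, each a list of 3 entries, a list of its own where there are three numbers: the turn, a rotation vector about the world's x, y, z in degrees, then the shift along the world's x, y, z in m, then the opening, from 0 (shut) to 1 (fully open). In form: [[[wx, wy, wz], [dx, dy, dz], hand], ...]. A call has 1 to 8 rows; each row shifts and turns the commanded pose from where the row before left it; what a row does not reach is not made up. A row lasts 1/10 s, in which the tool goes at most 50 mm and 8.59 degrees, less where a joint would pass 70% of its speed; a pose out of reach is approached as far as the arm can. A call with a gripper value outside its range is refused whole. The fingers move at their own pace and stop on an object; "newtons" is the grip in N (left out, the last holds). Time passes only in rows, so rows that do not move let the fingers close. It gives the time, the measured TCP pose, the force, the opening and the grip force at its end, in the units of the state.
- robot.state(): the state, without advancing time (a new reading comes with each control period).
- read_camera(name): name is "side" or "top"; returns the picture (384x512x3 uint8, red, green, blue); there is no depth.
- calibration(name): a dict with "fovy" (degrees; the focal length in pixels is half the picture's height over the tangent of half this angle, whatever the lens; pixels are square), "cx", "cy" (the principal point, pixels), "camera_from_world" (4x4, takes a point from world to camera coordinates). Camera axes: x right, y up, looking along -z (the intrinsics and any distortion apply to the point x, -y, -z); pixel columns grow to the right and rows downward; lengths in mm; the calibration is good to about 2 mm. A picture is of the moment at which its call begins. calibration takes no time and is no camera call.
- close_job(): hands the job in; it is judged then, once.
The state is a dict: "clock": time; "joint_positions": joint angles; "qd": joint speeds; "effort": joint torques, N m; "position": TCP position; "eef_rot": TCP orientation; "wrist_force": force on the tool from outside, world axes, zero at the start; "torque": the same for the moment, N m; "gripper_width": finger opening in mm; "gripper_force": force on a finger pad.
Only numpy, scipy, OpenCV 4.12 (cv2) and the standard library are available. Lean on these libraries where they do the work, as an engineer would, in place of code of your own. Each camera call takes 0.05 s, during which the arm holds its last target. There are 200 camera calls.

## Working session

There is one attempt and no reset: what is moved stays moved. The work goes in short steps, Python scripts to look and compute and a tool call to move; the robot and the scene stay as the last step left them, time stands still between calls to the robot, and variables do not carry over. Pictures are saved under pics/ and viewed, at most 10 in all, crops included, and the job is handed in when it is done.

Besides the shell and the picture viewer there is one more tool, called after "Emit:" as a command line: name --argument value ..., lists and objects as JSON in quotes. carry_out: Moves the arm, as the interface text tells. Its arguments: {"type":"object","properties":{"motion":{"type":"array"},"newtons":{"type":"number"}},"required":["motion"]}

```bash
mkdir -p pics; ls; python3 - <<'E'
from bench import robot, read_camera, calibration
import cv2,numpy as np
for n in("side","top"):
    im=read_camera(n); cv2.imwrite(f"pics/{n}0.png",cv2.cvtColor(im,cv2.COLOR_RGB2BGR))
    c=calibration(n); print(n,{k:(np.round(v,3).tolist()) if k!='lens' else v for k,v in c.items() if not isinstance(v,str)}, [ (k,v) for k,v in c.items() if isinstance(v,str)])
print(robot.state(), robot.tips_ahead)
E
```

```text
pics
side {'fovy': 49.749, 'cx': 252.948, 'cy': 184.727, 'camera_from_world': [[-0.001, 1.0, -0.002, 29.874], [-0.841, -0.0, 0.54, 338.249], [0.54, 0.002, 0.841, -1351.871], [0.0, 0.0, 0.0, 1.0]]} []
top {'fovy': 53.009, 'cx': 260.182, 'cy': 193.109, 'camera_from_world': [[-0.012, -1.0, 0.005, -49.066], [0.993, -0.012, 0.118, -442.93], [-0.118, 0.007, 0.993, -1120.843], [0.0, 0.0, 0.0, 1.0]]} []
{'clock': 0.1, 'joint_positions': array([ 1.57711504e+00,  3.59322083e-01,  1.11615825e-02, -3.27543618e-04,
       -1.22412174e+00, -2.88086316e-01]), 'qd': array([-0.00011417, -0.00067052,  0.00159811,  0.00113305,  0.00016262,
       -0.00120331]), 'effort': array([-1.35697534e-03, -5.84762657e+01,  2.94105935e+01,  6.95445478e+00,
       -3.23798267e-03,  1.12803164e-06]), 'position': array([187.59871398, 647.97430679, 244.45436366]), 'eef_rot': array([ 9.90084165e-01, -1.40473381e-01, -4.33514701e-05,  7.57506803e-04]), 'wrist_force': array([ 0.6411249 , -0.15793365,  0.70590057]), 'torque': array([ 0.03065085, -0.0033886 , -0.02042237]), 'gripper_force': 0.0, 'gripper_width': 85.2035362051816} 14.0
```

View pics/top0.png

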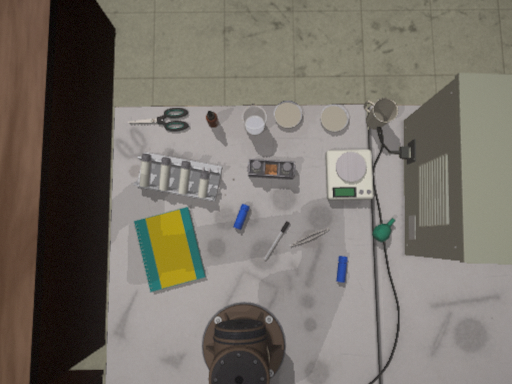

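View pics/side0.png

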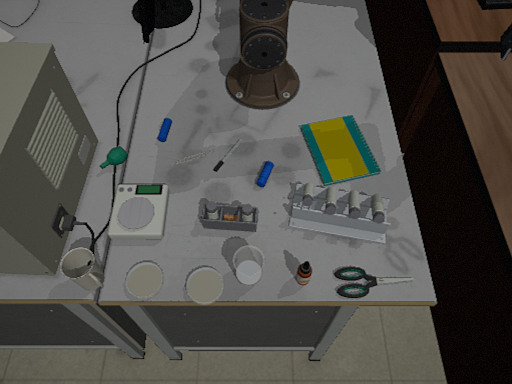

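```bash
python3 - <<'E'
import cv2,numpy as np
t=cv2.imread("pics/top0.png");s=cv2.imread("pics/side0.png")
r=lambda im,x,y,w,h:cv2.resize(im[y:y+h,x:x+w],(400,300),interpolation=cv2.INTER_CUBIC)
cv2.imwrite("pics/crop1.png",np.vstack([np.hstack([r(t,130,140,100,75),r(s,285,175,108,81)]),np.hstack([r(t,236,144,72,54),r(s,190,190,80,60)])]))
E
```

```text
(no output)
```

View pics/crop1.png

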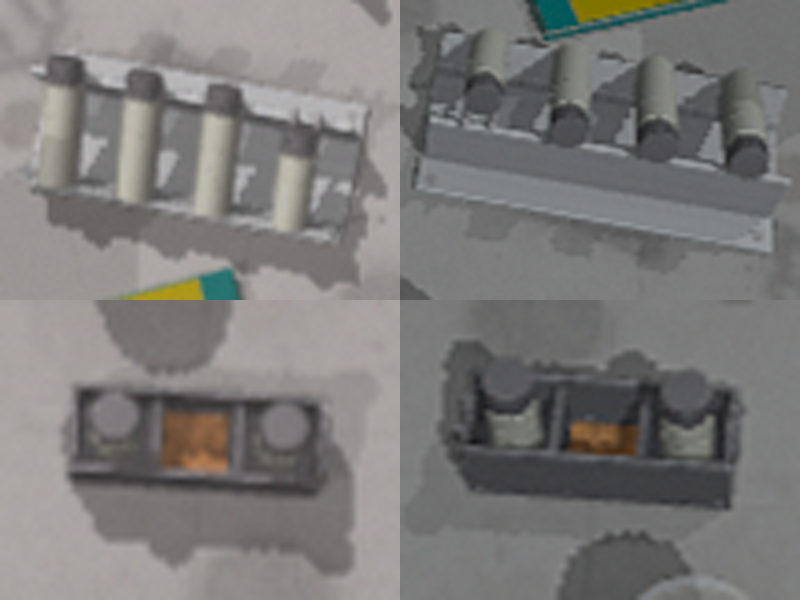

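Top view: four rack vials, left to right at about (145,170), (166,177), (184,180) and (203,185). The one at (203,185), which is (307,195) in the side view, has a clearly shorter body between stop and cap, so it is the short vial. The two blue cylinders at (242,216) and (342,269) are look-alikes that lie loose on the bench. The empty cell is the middle one, with its orange pad at about (271,169). The pan is at about (351,167).

```bash
cat > h.py <<'E'
import numpy as np,cv2
from bench import robot, read_camera, calibration
def cam(n):
    c=calibration(n); f=192/np.tan(np.radians(c["fovy"])/2); return f,c["cx"],c["cy"],np.array(c["camera_from_world"])
def proj(n,P):
    f,cx,cy,T=cam(n); p=np.atleast_2d(P)@T[:3,:3].T+T[:3,3]; return np.c_[cx+f*p[:,0]/-p[:,2],cy-f*p[:,1]/-p[:,2]]
def ray(n,u,v,z):
    f,cx,cy,T=cam(n); d=T[:3,:3].T@np.array([(u-cx)/f,-(v-cy)/f,-1]); o=-T[:3,:3].T@T[:3,3]; return o+d*(z-o[2])/d[2]
def blobs(mask,amin):
    n,l,s,c=cv2.connectedComponentsWithStats(mask.astype(np.uint8)); return [(s[i][4],c[i].round(2),s[i][:4]) for i in range(1,n) if s[i][4]>=amin]
E
python3 - <<'E'
from h import *
from scipy.optimize import least_squares
obs=np.array([[58,186],[65,82],[135,201],[142,100],[212,214],[221,112],[291,231],[298,155]])/4+[130,140]-.4
a=np.radians(25)
def pts(p):
    out=[]
    for y,L in zip([87,29,-29,-87],[77,77,77,57]):
        for s in(0,L):
            x=-50+s*np.cos(a)-13*np.sin(a); z=42+s*np.sin(a)+13*np.cos(a)
            c,S=np.cos(p[2]),np.sin(p[2]); out.append([p[0]+c*x-S*y,p[1]+S*x+c*y,z])
    return np.array(out)
r=least_squares(lambda p:(proj("top",pts(p))-obs).ravel(),[500,180,-.15])
print("rack",r.x[:2],np.degrees(r.x[2]),r.fun.reshape(-1,2).round(1).tolist())
c,S=np.cos(r.x[2]),np.sin(r.x[2]); 
A=np.array([c*np.cos(a),S*np.cos(a),np.sin(a)]); B=np.array([r.x[0]-50*c+87*S,r.x[1]-50*S-87*c,42])
print("base",B,"axis",A); 
for n in("top","side"): print(n,proj(n,[B,B+57*A,B+75*A]).round(1).tolist())
t=cv2.imread("pics/top0.png");s=cv2.imread("pics/side0.png")
for n,im in(("top",t),("side",s)):
    h=cv2.cvtColor(im,cv2.COLOR_BGR2HSV); m=(h[...,0]<18)&(h[...,1]>110)&(h[...,2]>60)
    for b in blobs(m,40): print(n,"orange",b,ray(n,*b[1],7).round(1))
# pan: purple-grey disc
g=cv2.cvtColor(t,cv2.COLOR_BGR2GRAY)
for n,im,(x,y,w,hh) in(("top",t,(325,148,52,56)),("side",s,(108,180,64,62))):
    k=4; G=cv2.resize(cv2.cvtColor(im[y:y+hh,x:x+w],cv2.COLOR_BGR2GRAY),None,fx=k,fy=k,interpolation=cv2.INTER_CUBIC)
    m=cv2.morphologyEx(((G>0)&(G<np.percentile(G,70)-14)&(G>90)).astype(np.uint8),cv2.MORPH_OPEN,np.ones((13,13)))
    for b in blobs(m,1500):
        u,v=b[1]/k+[x,y]; print(n,"pan?",b,(u,v),ray(n,u,v,50).round(1))
for q in([256.3,164.7],[287.3,166.9]): print("cap",ray("top",*q,79).round(1))
E
```

```text
rack [501.27270352 188.73777773] -11.234719385912676 [[-0.6, -0.1], [-0.4, 0.5], [-0.3, -0.2], [0.3, -0.3], [-0.0, 0.2], [0.6, 0.4], [-0.2, -0.4], [0.5, -0.0]]
base [435.28073914 113.14637188  42.        ] axis [ 0.88894046 -0.17657481  0.42261826]
top [[203.1, 195.5], [205.5, 177.1], [206.3, 171.2]]
side [[307.5, 186.8], [305.9, 198.7], [305.4, 202.8]]
top orange (np.int32(96), array([270.84, 169.01]), array([266, 165,  11,   9], dtype=int32)) [518.3 -88.    7. ]
side orange (np.int32(2761), array([467.94,  20.36]), array([426,   0,  86,  41], dtype=int32)) [-305.9  753.5    7. ]
side orange (np.int32(76), array([505.63,  83.79]), array([500,  72,  12,  25], dtype=int32)) [ 19.9 783.9   7. ]
side orange (np.int32(957), array([495.44, 146.46]), array([476,  93,  36,  89], dtype=int32)) [274.9 670.9   7. ]
side orange (np.int32(112), array([506.51, 184.9 ]), array([499, 174,  13,  21], dtype=int32)) [406.8 659.5   7. ]
side orange (np.int32(74), array([230.27, 217.35]), array([224, 214,  13,   7], dtype=int32)) [506.9 -87.9   7. ]
side orange (np.int32(46), array([305.91, 273.54]), array([299, 268,  13,  10], dtype=int32)) [658.7  97.6   7. ]
top pan? (np.int32(8162), array([ 64.73, 155.02]), array([  0,   0, 182, 224], dtype=int32)) (np.float64(341.1825), np.float64(186.755)) [ 455.4 -291.5   50. ]
side pan? (np.int32(1704), array([228.26,  15.7 ]), array([176,   0,  80,  57], dtype=int32)) (np.float64(165.065), np.float64(183.925)) [ 431.7 -257.8   50. ]
side pan? (np.int32(5186), array([115.13, 234.74]), array([ 13, 222, 209,  26], dtype=int32)) (np.float64(136.7825), np.float64(238.685)) [ 587.9 -307.5   50. ]
cap [518.2 -43.9  79. ]
cap [ 510.8 -132.7   79. ]
```

```bash
python3 - <<'E'
from h import *
t=cv2.imread("pics/top0.png");s=cv2.imread("pics/side0.png")
# body mask: yellowish (Lab b)
for n,im,(x0,y0,x1,y1) in(("top",t,(132,148,225,205)),("side",s,(290,178,392,230))):
    lab=cv2.cvtColor(im[y0:y1,x0:x1],cv2.COLOR_BGR2LAB).astype(int)
    for th in(134,136):
        m=lab[...,2]>th
        print(n,th,[(int(b[0]),(b[1]+[x0,y0]).tolist(),b[2].tolist()) for b in blobs(m,25)])
def pan(im,x,y,w,h):
    k=8; return cv2.resize(im[y:y+h,x:x+w],(400,300),interpolation=cv2.INTER_CUBIC)
P=np.array([[581,-260,50]])
o=np.vstack([np.hstack([pan(t,318,146,72,54),pan(s,98,180,80,60)]),np.hstack([pan(t,180,160,60,45),pan(s,285,175,60,45)])])
cv2.imwrite("pics/crop2.png",o)
E
```

```text
top 134 []
top 136 []
side 134 [(30, [337.5, 178.67], [42, 0, 15, 3])]
side 136 [(30, [337.5, 178.67], [42, 0, 15, 3])]
```

View pics/crop2.png

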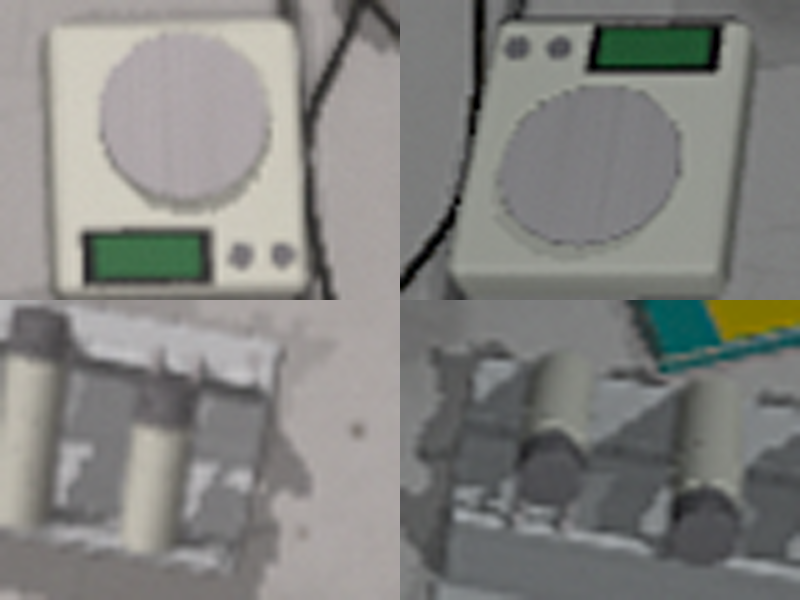

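```bash
python3 - <<'E'
from h import *
print("pan",ray("top",350.9,166.7,50).round(1),ray("side",136,212.6,50).round(1))
print("cap end",ray("top",204.4,171.6,73.7).round(1),ray("side",307.1,201.2,73.7).round(1))
k=400/80
print("crate caps side",ray("side",190+110/5-.4,190+83/5-.4,79).round(1),ray("side",190+286/5-.4,190+95/5-.4,79).round(1))
print("bench feature: blue vials")
for n in("top","side"):
    h=cv2.cvtColor(cv2.imread(f"pics/{n}0.png"),cv2.COLOR_BGR2HSV); m=(h[...,0]>110)&(h[...,0]<130)&(h[...,1]>150)
    for b in blobs(m,60): print(n,b[1],ray(n,*b[1],13).round(1))
    m=(h[...,0]>22)&(h[...,0]<32)&(h[...,1]>150)
    for b in blobs(m,200): print(n,"yel",b[1],ray(n,*b[1],10).round(1))
E
```

```text
pan [ 514.7 -322.4   50. ] [ 516.7 -320.3   50. ]
cap end [500.8 105.3  73.7] [497.5 104.4  73.7]
crate caps side [ 514.8 -129.6   79. ] [521.5 -43.9  79. ]
bench feature: blue vials
top [240.77 216.17] [375.1   4.4  13. ]
top [341.39 268.71] [ 216.6 -291.2   13. ]
top yel [170.42 248.61] [281.5 213.9  10. ]
side yel [338.01 148.97] [286.4 214.6  10. ]
```

Crop check: the short vial's cap is at (204,172) in the top view and (307,201) in the side view. The pan centre is at (351,167) in top and (136,213) in side, and both views agree on a pan of about (516,-321). The vial end is at about (500,104), and the empty cell at about (516.5,-88).

Emit:
carry_out --motion '[[[0,0,5],[0.02,-0.038,0],0.53],[[0,0,0],[0.022,-0.042,0],0.53],[[0,0,0],[0.022,-0.042,0],0.53],[[0,0,0],[0.022,-0.042,0],0.53],[[0,0,0],[0.022,-0.042,0],0.53],[[0,0,0],[0.022,-0.042,0],0.53],[[0,0,0],[0.022,-0.042,0],0.53],[[0,0,0],[0.022,-0.042,0],0.53]]' --newtons 40

```text
clock: 0.9
position: [362.0, 314.4, 245.2]
eef_rot: [0.995, -0.097, -0.0, 0.0]
wrist_force: [1.7, 0.7, -0.1]
gripper_width: 45.3
gripper_force: 0.0
```

Emit:
carry_out --motion '[[[0,0,0],[0.022,-0.042,-0.013],0.53],[[0,0,0],[0.022,-0.042,-0.015],0.53],[[0,0,0],[0.022,-0.042,-0.015],0.53],[[0,0,0],[0.022,-0.042,-0.015],0.53],[[0,0,0],[0.024,-0.042,-0.015],0.53],[[0,0,0],[0,0,-0.015],0.53],[[0,0,0],[0,0,0],0.53],[[0,0,0],[0,0,0],0.53]]'

```text
clock: 1.7
position: [473.3, 106.9, 157.6]
eef_rot: [0.995, -0.097, -0.0, 0.0]
wrist_force: [-1.5, 0.3, 1.6]
gripper_width: 45.1
gripper_force: 0.0
```

```bash
python3 - <<'E'
from h import *
s=robot.state(); print(s["position"],s["joint_positions"].round(2))
for n in("top","side"): cv2.imwrite(f"pics/{n}1.png",read_camera(n)[...,::-1])
t=cv2.imread("pics/top1.png")[150:225,160:260]; s=cv2.imread("pics/side1.png")[130:220,250:370]
cv2.imwrite("pics/c3.png",np.hstack([cv2.resize(t,(400,300)),cv2.resize(s,(400,300))]))
E
```

```text
[473.2959491  106.87039091 157.55017195] [ 0.63  0.13 -0.52  0.   -0.93  0.75]
```

View pics/c3.png

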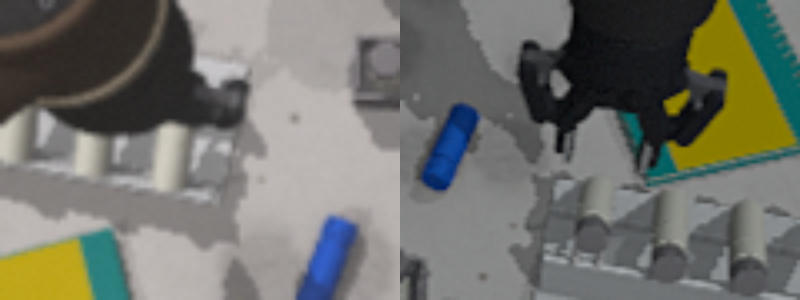

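The side view shows the open fingers above and behind the short vial, with tips at about crop (565,160) and (648,165). I'll check that against the calibration.

```bash
python3 - <<'E'
from h import *
print(proj("side",[[473.3,106.9,146],[473.3,106.9,143]]), ray("side",250+206.5/3.333-.4,130+163*.3,146))
E
```

```text
[[310.7793638  176.71596536]
 [310.63169198 177.42470608]] [479.45389137 108.26296325 146.        ]
```

Emit:
carry_out --motion '[[[0,0,0],[0,0,-0.04],0.53],[[0,0,0],[0,0,-0.03],0.53],[[0,0,0],[0,0,0],0.53],[[0,0,0],[0,0,0],0.53]]'

```text
clock: 2.2
position: [473.7, 107.8, 88.4]
eef_rot: [0.995, -0.096, 0.0, 0.0]
wrist_force: [-0.2, -0.5, 0.8]
gripper_width: 45.3
gripper_force: 0.0
```

Emit:
carry_out --motion '[[[0,0,0],[0,-0.0015,-0.021],0.53],[[0,0,0],[0,0,0],0.53],[[0,0,0],[0,0,0],0.25],[[0,0,0],[0,0,0],0.25],[[0,0,0],[0,0,0],0.25],[[0,0,0],[0,0,0],0.25],[[0,0,0],[0,0,0],0.25],[[0,0,0],[0,0,0],0.25]]' --newtons 30

```text
clock: 3.0
position: [476.0, 108.0, 69.2]
eef_rot: [0.995, -0.097, 0.003, -0.002]
wrist_force: [-1.4, 7.4, 3.5]
gripper_width: 24.5
gripper_force: 29.2
```

The 24.5 mm width, with the arm pushed up, suggests the pads caught a chord above the axis. I'll reopen, go deeper and close again.

Emit:
carry_out --motion '[[[0,0,0],[0,0,0],0.5],[[0,0,0],[0,0,0],0.5],[[0,0,0],[0,0,-0.007],0.5],[[0,0,0],[0,0,0],0.5]]'

```text
clock: 3.4
position: [472.8, 104.9, 58.8]
eef_rot: [0.995, -0.097, -0.001, 0.0]
wrist_force: [1.1, -0.7, -0.1]
gripper_width: 42.5
gripper_force: 0.0
```

Emit:
carry_out --motion '[[[0,0,0],[0,0,0],0.25],[[0,0,0],[0,0,0],0.25],[[0,0,0],[0,0,0],0.25],[[0,0,0],[0,0,0],0.25],[[0,0,0],[0,0,0],0.25]]'

```text
clock: 3.9
position: [475.4, 107.9, 60.4]
eef_rot: [0.995, -0.097, 0.002, -0.002]
wrist_force: [-1.9, 10.3, 2.1]
gripper_width: 24.8
gripper_force: 29.4
```

Emit:
carry_out --motion '[[[0,0,0],[0.002,0.004,0],0.25],[[0,0,0],[0,0,0],0.25],[[0,0,0],[0,0,0],0.25]]'

```text
clock: 4.2
position: [475.4, 109.0, 59.8]
eef_rot: [0.995, -0.097, -0.0, 0.001]
wrist_force: [-1.4, -1.1, 7.6]
gripper_width: 24.9
gripper_force: 29.7
```

```bash
python3 - <<'E'
from h import *
s=robot.state(); print(s["position"],s["wrist_force"],s["torque"],s["gripper_width"])
for n in("top","side"): cv2.imwrite(f"pics/{n}2.png",read_camera(n)[...,::-1])
t=cv2.imread("pics/top2.png")[150:225,160:260]; s=cv2.imread("pics/side2.png")[155:215,270:350]
cv2.imwrite("pics/c4.png",np.hstack([cv2.resize(t,(400,300)),cv2.resize(s,(400,300))]))
E
```

```text
[475.4209488  108.96026735  59.80281619] [-1.37794413 -1.14005843  7.57318949] [-0.53603396  0.57577047  0.04103324] 24.86508469846024
```

View pics/c4.png

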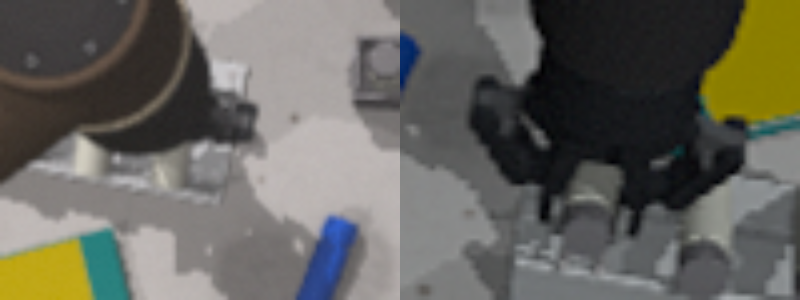

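The short vial sits between the fingers, with its cap at crop (590,220), and the side forces are now balanced. I'll lift.

Emit:
carry_out --motion '[[[0,0,0],[0,0,0.01],0.25],[[0,0,0],[0,0,0.02],0.25],[[0,0,0],[0,0,0.04],0.25],[[0,0,0],[0,0,0.045],0.25],[[0,0,0],[0,0,0.045],0.25],[[0,0,0],[0,0,0],0.25],[[0,0,0],[0,0,0],0.25]]' --newtons 40

```text
clock: 5.0
position: [475.6, 109.6, 221.1]
eef_rot: [0.995, -0.097, 0.001, -0.001]
wrist_force: [-0.1, 0.3, -1.9]
gripper_width: 24.5
gripper_force: 39.3
```

```bash
python3 - <<'E'
from h import *
s=robot.state(); print(s["position"],s["wrist_force"],s["gripper_width"],s["gripper_force"],s["joint_positions"].round(2))
for n in("top","side"): cv2.imwrite(f"pics/{n}3.png",read_camera(n)[...,::-1])
s=cv2.imread("pics/side3.png")[120:225,250:390]
cv2.imwrite("pics/c5.png",cv2.resize(s,(560,420)))
E
```

```text
[475.57995808 109.55177741 221.05968493] [-0.11023062  0.3352797  -1.85397638] 24.46787762446573 39.301594868302345 [ 0.63  0.06 -0.43 -0.   -1.08  0.75]
```

View pics/c5.png

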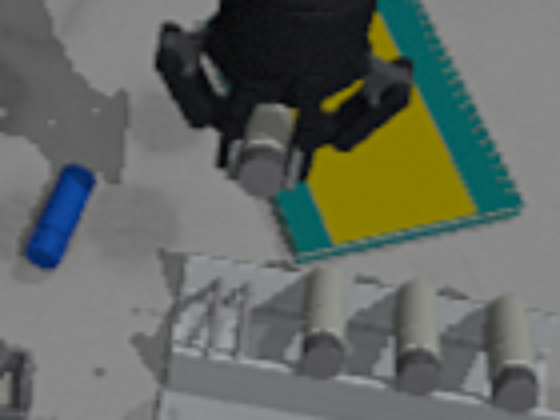

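The vial is held, with its cap at crop (265,165), and the other three are undisturbed. Next I turn it upright.

Emit:
carry_out --motion '[[[-1.57,-7.97,0],[0,0,0],0.25],[[-1.57,-7.97,0],[0,0,0],0.25],[[-1.57,-7.97,0],[0,-0.01,0],0.25],[[-1.57,-7.97,0],[0,-0.02,0],0.25],[[-1.57,-7.97,0],[0,-0.02,0],0.25],[[-1.57,-7.97,0],[0,-0.02,0],0.25],[[-1.57,-7.97,0],[0,-0.02,0],0.25],[[-1.57,-7.97,0],[0,-0.02,0],0.25]]'

```text
clock: 5.9
position: [556.5, 40.3, 373.0]
eef_rot: [0.898, -0.107, 0.422, 0.07]
wrist_force: [0.5, -0.1, 1.3]
gripper_width: 24.8
gripper_force: 39.4
```

```bash
python3 - <<'E'
from h import *
from scipy.spatial.transform import Rotation as R
s=robot.state(); print(s["position"],s["wrist_force"],s["gripper_width"],s["joint_positions"].round(2)); print(R.from_quat(s["eef_rot"]).as_matrix().round(3))
E
```

```text
[556.53506965  40.34211056 372.99086544] [ 0.50567559 -0.06696091  1.29298033] 24.84336235819257 [ 0.47 -0.26 -1.02  1.43 -0.57 -0.32]
[[ 0.621 -0.251  0.743]
 [-0.133 -0.967 -0.216]
 [ 0.773  0.035 -0.634]]
```

```bash
cat >> h.py <<'E'
from scipy.spatial.transform import Rotation as R
def up_target(phi,dip=25,trim=0):
    p=np.radians(phi); d=np.radians(dip); h=np.array([np.cos(p),np.sin(p),0]); z=np.array([0,0,1.])
    tz=-np.sin(d)*z+np.cos(d)*h; tx=np.cos(d)*z+np.sin(d)*h
    return R.from_matrix(np.c_[tx,np.cross(tz,tx),tz])
def delta(T):
    return np.degrees((T*R.from_quat(robot.state()["eef_rot"]).inv()).as_rotvec())
E
python3 - <<'E'
from h import *
for phi in(-90,-80):
    d=delta(up_target(phi)); print(phi,d.round(2),np.linalg.norm(d))
E
```

```text
-90 [-10.9  -11.15 -74.78] 76.39315833177459
-80 [ -9.71 -11.84 -64.85] 66.63030072182522
```

Emit:
carry_out --motion '[[[-1.09,-1.12,-7.48],[0.01,-0.03,0],0.25],[[-1.09,-1.12,-7.48],[0,-0.04,0],0.25],[[-1.09,-1.12,-7.48],[0,-0.04,0],0.25],[[-1.09,-1.12,-7.48],[0,-0.04,0],0.25],[[-1.09,-1.12,-7.48],[0,-0.04,-0.01],0.25],[[-1.09,-1.12,-7.48],[0,-0.04,-0.02],0.25],[[-1.09,-1.12,-7.48],[0,-0.04,-0.02],0.25],[[0,0,0],[0,0,0],0.25]]'

```text
clock: 6.7
position: [565.9, -232.8, 316.4]
eef_rot: [0.722, -0.47, 0.407, 0.302]
wrist_force: [-0.2, 0.9, -0.5]
gripper_width: 24.5
gripper_force: 39.5
```

```bash
python3 - <<'E'
from h import *
s=robot.state(); print(s["position"],s["gripper_width"],s["joint_positions"].round(2),R.from_quat(s["eef_rot"]).as_matrix().round(3)[:,2]); print(delta(up_target(-90)))
E
```

```text
[ 565.88946184 -232.79919143  316.38161534] 24.51509446526058 [ 0.19  0.11 -0.94  1.43 -1.06 -0.91] [ 0.304 -0.82  -0.485]
[ -3.45177111  -3.78668553 -21.93176509]
```

Emit:
carry_out --motion '[[[-1.15,-1.26,-7.3],[-0.012,-0.022,-0.03],0.25],[[-1.15,-1.26,-7.3],[-0.013,-0.022,-0.035],0.25],[[-1.15,-1.26,-7.3],[-0.013,-0.022,-0.035],0.25],[[0,0,0],[-0.012,-0.022,-0.035],0.25],[[0,0,0],[0,0,-0.02],0.25],[[0,0,0],[0,0,0],0.25],[[0,0,0],[0,0,0],0.25]]'

```text
clock: 7.4
position: [516.5, -318.1, 167.1]
eef_rot: [0.597, -0.594, 0.384, 0.377]
wrist_force: [-0.7, 0.4, -0.2]
gripper_width: 24.7
gripper_force: 39.5
```

```bash
python3 - <<'E'
from h import *
s=robot.state(); print(s["position"],s["wrist_force"],s["joint_positions"].round(2)); print(delta(up_target(-90)).round(2))
for n in("top","side"): cv2.imwrite(f"pics/{n}4.png",read_camera(n)[...,::-1])
a=cv2.imread("pics/side4.png")[120:255,80:260]; b=cv2.imread("pics/top4.png")[100:235,270:450]
cv2.imwrite("pics/c6.png",np.vstack([cv2.resize(a,(400,300)),cv2.resize(b,(400,300))]))
E
```

```text
[ 516.47924981 -318.0637351   167.07823103] [-0.68458011  0.40152189 -0.2045188 ] [ 0.06  0.43 -0.98  1.45 -1.15 -1.4 ]
[ 0.14  0.36 -0.5 ]
```

View pics/c6.png

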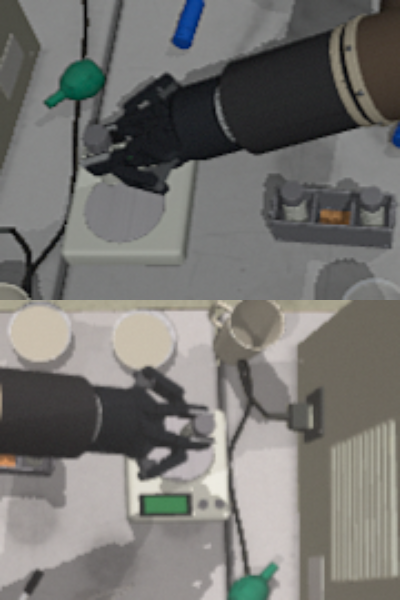

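The vial hangs upright over the pan, with its cap at about (361,155) in the top view and (124,182) in the side view. The arm clears the crate.

```bash
python3 - <<'E'
from h import *
print(ray("top",361.,154.5,198),ray("side",123.2,181.6,198))
E
```

```text
[ 518.61372519 -313.01622992  198.        ] [ 521.1073817  -312.19105109  198.        ]
```

Emit:
carry_out --motion '[[[0,0,0],[0,0,-0.035],0.25],[[0,0,0],[0,0,-0.02],0.25],[[0,0,0],[0,0,-0.008],0.25],[[0,0,0],[0,0,0],0.25],[[0,0,0],[0,0,0],0.25]]'

```text
clock: 8.0
position: [517.1, -318.0, 105.5]
eef_rot: [0.597, -0.595, 0.385, 0.376]
wrist_force: [-0.0, -0.1, -0.3]
gripper_width: 24.5
gripper_force: 39.6
```

Emit:
carry_out --motion '[[[0,0,0],[-0.003,-0.008,-0.003],0.25],[[0,0,0],[0,0,-0.002],0.25],[[0,0,0],[0,0,-0.0015],0.25],[[0,0,0],[0,0,0],0.25],[[0,0,0],[0,0,0],0.25]]'

```text
clock: 8.5
position: [513.8, -325.9, 98.0]
eef_rot: [0.597, -0.595, 0.385, 0.376]
wrist_force: [0.5, 0.7, -0.5]
gripper_width: 24.5
gripper_force: 39.6
```

Emit:
carry_out --motion '[[[0,0,0],[0,0,-0.0015],0.25],[[0,0,0],[0,0,0],0.25],[[0,0,0],[0,0,0],0.25]]'

```text
clock: 8.8
position: [513.5, -326.0, 96.1]
eef_rot: [0.597, -0.595, 0.385, 0.377]
wrist_force: [-0.6, 0.0, -0.8]
gripper_width: 24.6
gripper_force: 39.6
```

Emit:
carry_out --motion '[[[0,0,0],[0,0,-0.0015],0.25],[[0,0,0],[0,0,0],0.25],[[0,0,0],[0,0,0],0.25]]'

```text
clock: 9.1
position: [513.7, -326.4, 95.9]
eef_rot: [0.596, -0.595, 0.386, 0.377]
wrist_force: [-1.9, 1.7, 5.9]
gripper_width: 24.7
gripper_force: 39.7
```

Emit:
carry_out --motion '[[[0,0,0],[0,0,0],0.3],[[0,0,0],[0,0,0],0.33],[[0,0,0],[0,0,0],0.37],[[0,0,0],[0,0,0],0.45],[[0,0,0],[0,0,0],0.55],[[0,0,0],[0,0,0],0.6],[[0,0,0],[0,0,0],0.6]]'

```text
clock: 9.8
position: [513.4, -326.1, 94.6]
eef_rot: [0.597, -0.595, 0.385, 0.377]
wrist_force: [-0.1, -0.3, -0.5]
gripper_width: 51.3
gripper_force: 0.0
```

```bash
python3 - <<'E'
from h import *
s=robot.state(); print(s["position"],s["wrist_force"],s["gripper_width"])
for n in("top","side"): cv2.imwrite(f"pics/{n}5.png",read_camera(n)[...,::-1])
a=cv2.imread("pics/side5.png")[150:240,90:210]; b=cv2.imread("pics/top5.png")[120:210,300:420]
cv2.imwrite("pics/c7.png",np.hstack([cv2.resize(a,(400,300)),cv2.resize(b,(400,300))]))
E
```

```text
[ 513.445072   -326.10997453   94.62390514] [-0.11651104 -0.25629699 -0.46764512] 51.311517553177595
```

View pics/c7.png

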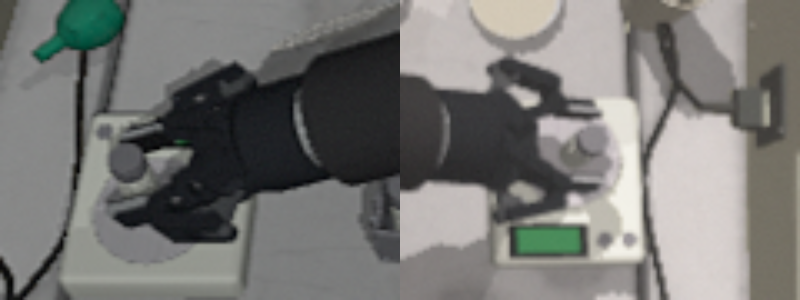

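The vial stands upright alone on the pan, with its cap at top (358,161) and side (128,199), and the fingers are open clear of it. I'll back out along the tool axis.

Emit:
carry_out --motion '[[[0,0,0],[0,0.01,0.0047],0.6],[[0,0,0],[0,0.025,0.0117],0.6],[[0,0,0],[0,0.03,0.014],0.6],[[0,0,0],[0,0.03,0.03],0.6],[[0,0,0],[0,0.02,0.04],0.6],[[0,0,0],[0,0.01,0.045],0.6],[[0,0,0],[0,0,0.045],0.6],[[0,0,0],[0,0,0.02],0.6]]'

```text
clock: 10.7
position: [514.1, -200.0, 308.5]
eef_rot: [0.597, -0.596, 0.386, 0.375]
wrist_force: [0.2, -0.1, 0.2]
gripper_width: 51.4
gripper_force: 0.0
```

```bash
python3 - <<'E'
from h import *
s=robot.state(); print(s["position"],s["joint_positions"].round(2))
T=R.from_matrix(np.array([[-.08,-.9968,0],[-.9968,.08,0],[0,0,-1]]))
print(T.as_matrix().round(3).tolist(),np.linalg.det(T.as_matrix()),delta(T).round(2))
print(ray("top",357.2,160.7,125).round(1),ray("side",127.7,198.2,125).round(1))
cv2.imwrite("pics/top6.png",read_camera("top")[...,::-1]); cv2.imwrite("pics/side6.png",read_camera("side")[...,::-1])
for n,(x0,y0,x1,y1) in(("top",(340,145,375,185)),("side",(100,170,160,240))):
    im=cv2.imread(f"pics/{n}6.png"); g=cv2.cvtColor(im,cv2.COLOR_BGR2GRAY)[y0:y1,x0:x1]
    print(n); 
    for th in(105,120,135):
        print(th,[(int(b[0]),(b[1]+[x0,y0]).tolist(),b[2].tolist()) for b in blobs(g<th,20)])
E
```

```text
[ 514.12485708 -200.02002932  308.53511736] [ 0.44  0.24 -0.81  1.   -1.39 -1.11]
[[-0.08, -0.997, 0.0], [-0.997, 0.08, 0.0], [-0.0, 0.0, -1.0]] 1.0000000000000002 [65.03 -1.65 -4.19]
[ 517.3 -321.9  125. ] [ 519.7 -321.3  125. ]
top
105 []
120 [(38, [352.39, 166.68], [8, 16, 11, 10]), (38, [373.15999999999997, 172.63], [32, 17, 3, 23])]
135 [(83, [353.58, 168.61], [8, 15, 12, 20]), (52, [373.12, 171.38], [32, 15, 3, 25])]
side
105 [(199, [110.41, 202.13], [0, 0, 16, 67]), (384, [141.63, 186.23], [18, 0, 42, 25]), (157, [127.3, 196.07], [19, 17, 16, 18])]
120 [(282, [110.03, 207.17000000000002], [0, 0, 17, 70]), (397, [140.96, 186.0], [17, 0, 43, 25]), (231, [129.02, 197.93], [19, 17, 22, 27])]
135 [(2469, [128.29, 201.47], [0, 0, 60, 70])]
```

Emit:
carry_out --motion '[[[8.13,-0.2,-0.52],[0,-0.01,0],0.6],[[8.13,-0.2,-0.52],[0,-0.016,0],0.6],[[8.13,-0.2,-0.52],[0,-0.016,0],0.6],[[8.13,-0.2,-0.52],[0,-0.016,0],0.6],[[8.13,-0.2,-0.52],[0.001,-0.016,-0.01],0.6],[[8.13,-0.2,-0.52],[0.001,-0.016,-0.02],0.6],[[8.13,-0.2,-0.52],[0.001,-0.016,-0.03],0.6],[[8.13,-0.2,-0.52],[0,-0.016,-0.03],0.6]]'

```text
clock: 11.6
position: [517.4, -323.3, 215.0]
eef_rot: [-0.68, 0.733, 0.001, 0.001]
wrist_force: [0.6, -0.8, -0.4]
gripper_width: 51.1
gripper_force: 0.0
```

Emit:
carry_out --motion '[[[0,0,0],[0,0,-0.02],0.6],[[0,0,0],[0,0,0],0.6],[[0,0,0],[0,0,0],0.6]]'

```text
clock: 11.9
position: [515.8, -323.3, 194.5]
eef_rot: [-0.68, 0.734, 0.002, -0.003]
wrist_force: [0.5, -0.3, 0.3]
gripper_width: 51.5
gripper_force: 0.0
```

```bash
python3 - <<'E'
from h import *
s=robot.state(); print(s["position"],s["joint_positions"].round(2),s["wrist_force"])
T=R.from_matrix(np.array([[-.08,-.9968,0],[-.9968,.08,0],[0,0,-1]])); print(delta(T).round(2))
cv2.imwrite("pics/side7.png",read_camera("side")[...,::-1])
a=cv2.imread("pics/side6.png")[160:220,90:170]; b=cv2.imread("pics/side7.png")[140:230,90:210]
cv2.imwrite("pics/c8.png",np.hstack([cv2.resize(a,(400,300)),cv2.resize(b,(400,300))]))
E
```

```text
[ 515.79216181 -323.27672058  194.50887779] [-0.24  0.29 -0.21  0.   -1.08  0.16] [ 0.45534871 -0.34019152  0.26252293]
[ 0.1  -0.36 -0.21]
```

Emit:
carry_out --motion '[[[0,0,0],[0.002,0.001,-0.035],0.6],[[0,0,0],[0,0,-0.025],0.6],[[0,0,0],[0,0,-0.0145],0.6],[[0,0,0],[0,0,0],0.6],[[0,0,0],[0,0,0],0.6]]'

```text
clock: 12.45
position: [519.6, -321.3, 122.2]
eef_rot: [-0.681, 0.733, -0.0, -0.002]
wrist_force: [0.4, -0.2, 0.3]
gripper_width: 51.5
gripper_force: 0.0
```

Emit:
carry_out --motion '[[[0,0,0],[0,0,0],0.25],[[0,0,0],[0,0,0],0.25],[[0,0,0],[0,0,0],0.25],[[0,0,0],[0,0,0],0.25],[[0,0,0],[0,0,0],0.25],[[0,0,0],[0,0,0],0.25]]' --newtons 40

```text
clock: 13.05
position: [519.1, -322.5, 122.3]
eef_rot: [-0.68, 0.733, -0.0, -0.001]
wrist_force: [-0.8, 0.4, 6.5]
gripper_width: 23.3
gripper_force: 38.9
```

Emit:
carry_out --motion '[[[0,0,0],[0,0,0.01],0.25],[[0,0,0],[0,0,0.03],0.25],[[0,0,0],[0,0.02,0.04],0.25],[[0,0,0],[0,0.04,0.01],0.25],[[0,0,0],[0,0.045,0],0.25],[[0,0,0],[0,0.045,0],0.25],[[0,0,0],[0,0.045,0],0.25],[[0,0,0],[0,0.035,0],0.25]]'

```text
clock: 13.85
position: [518.3, -90.0, 211.7]
eef_rot: [-0.68, 0.733, 0.0, -0.001]
wrist_force: [0.7, -0.2, -0.7]
gripper_width: 23.3
gripper_force: 39.2
```

Emit:
carry_out --motion '[[[0,0,0],[0,0,0],0.25],[[0,0,0],[0,0,0],0.25],[[0,0,0],[0,0,0],0.25]]'

```text
clock: 14.15
position: [518.6, -92.5, 211.0]
eef_rot: [-0.68, 0.734, 0.001, -0.002]
wrist_force: [-0.2, -0.1, -0.1]
gripper_width: 23.7
gripper_force: 39.2
```

```bash
python3 - <<'E'
from h import *
s=robot.state(); print(s["position"],s["gripper_width"],s["wrist_force"])
T=R.from_matrix(np.array([[-.08,-.9968,0],[-.9968,.08,0],[0,0,-1]])); print(delta(T).round(2))
for n in("top","side"): cv2.imwrite(f"pics/{n}8.png",read_camera(n)[...,::-1])
a=cv2.imread("pics/side8.png")[140:245,170:310]; b=cv2.imread("pics/side8.png")[180:240,100:180]
cv2.imwrite("pics/c8.png",cv2.resize(a,(800,600),interpolation=cv2.INTER_CUBIC))
E
```

```text
[518.56050504 -92.51916798 211.04757349] 23.699712006169502 [-0.18438309 -0.08664403 -0.06410442]
[ 0.07 -0.19 -0.22]
```

View pics/c8.png

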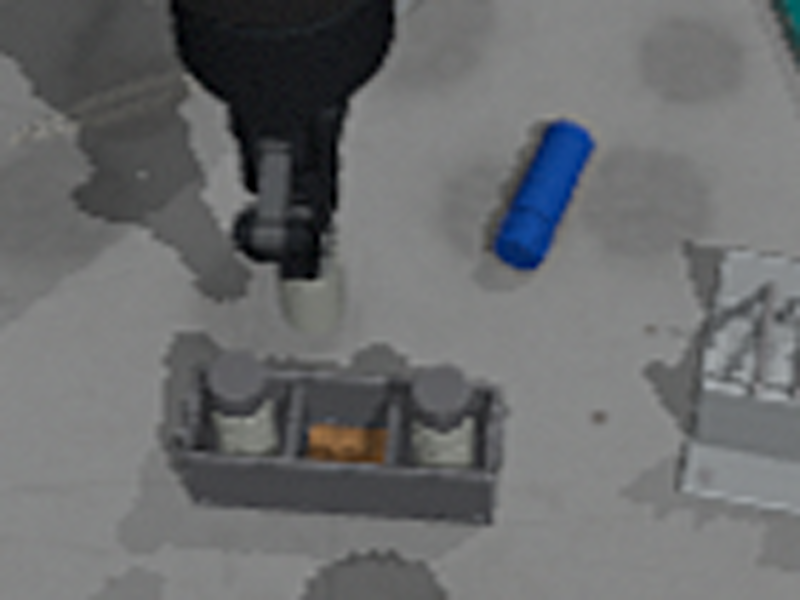

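The vial hangs upright from the cap, its base at crop (312,330), full-frame (225,198). The cell midpoint from the two neighbouring caps is crop (340,384).

```bash
python3 - <<'E'
from h import *
print("base front edge", ray("side",224.4,197.7,139).round(1), "->centre x-13")
print("cell mid", ray("side",229.1,206.8,79).round(1))
t=cv2.imread("pics/top0.png")
print("cell mid top",((ray("top",255.9,164.3,79)+ray("top",286.9,166.5,79))/2).round(1))
E
```

```text
base front edge [526.6 -94.5 139. ] ->centre x-13
cell mid [516.5 -87.   79. ]
cell mid top [515.7 -87.2  79. ]
```

Emit:
carry_out --motion '[[[0,0,0],[-0.001,0.0055,0],0.25],[[0,0,0],[0,0,-0.03],0.25],[[0,0,0],[0,0,-0.03],0.25],[[0,0,0],[0,0,-0.02],0.25],[[0,0,0],[0,0,0],0.25],[[0,0,0],[0,0,0],0.25]]'

```text
clock: 14.85
position: [517.7, -86.9, 130.9]
eef_rot: [-0.68, 0.734, 0.001, -0.002]
wrist_force: [1.0, -0.1, 0.4]
gripper_width: 23.2
gripper_force: 39.2
```

Emit:
carry_out --motion '[[[0,0,0],[0,0,-0.01],0.25],[[0,0,0],[0,0,-0.01],0.25],[[0,0,0],[0,0,-0.01],0.25],[[0,0,0],[0,0,-0.01],0.25],[[0,0,0],[0,0,0],0.25],[[0,0,0],[0,0,0],0.25]]'

```text
clock: 15.45
position: [517.4, -86.7, 90.3]
eef_rot: [-0.68, 0.733, 0.001, -0.002]
wrist_force: [0.1, 0.2, 0.2]
gripper_width: 23.4
gripper_force: 39.2
```

No contact with the walls; lowering the last millimetres.

Emit:
carry_out --motion '[[[0,0,0],[0,0,-0.004],0.25],[[0,0,0],[0,0,-0.003],0.25],[[0,0,0],[0,0,-0.0025],0.25],[[0,0,0],[0,0,0],0.25],[[0,0,0],[0,0,0],0.25]]'

```text
clock: 15.95
position: [517.5, -86.6, 81.1]
eef_rot: [-0.68, 0.733, 0.001, -0.002]
wrist_force: [1.1, 0.5, -0.6]
gripper_width: 23.4
gripper_force: 39.2
```

Emit:
carry_out --motion '[[[0,0,0],[0,0,-0.0015],0.25],[[0,0,0],[0,0,0],0.25],[[0,0,0],[0,0,0],0.25]]'

```text
clock: 16.25
position: [517.5, -86.6, 79.6]
eef_rot: [-0.68, 0.733, 0.001, -0.002]
wrist_force: [-0.5, -0.5, -0.8]
gripper_width: 23.7
gripper_force: 39.2
```

Emit:
carry_out --motion '[[[0,0,0],[0,0,-0.0015],0.25],[[0,0,0],[0,0,0],0.25],[[0,0,0],[0,0,0],0.25]]'

```text
clock: 16.55
position: [517.9, -86.7, 79.2]
eef_rot: [-0.68, 0.733, 0.0, -0.002]
wrist_force: [-2.4, 0.6, 9.6]
gripper_width: 23.4
gripper_force: 40.7
```

Emit:
carry_out --motion '[[[0,0,0],[0,0,0],0.3],[[0,0,0],[0,0,0],0.35],[[0,0,0],[0,0,0],0.45],[[0,0,0],[0,0,0],0.6],[[0,0,0],[0,0,0],0.6],[[0,0,0],[0,0,0],0.6]]'

```text
clock: 17.15
position: [517.5, -86.6, 78.0]
eef_rot: [-0.68, 0.733, 0.001, -0.002]
wrist_force: [-0.4, 0.4, 0.3]
gripper_width: 51.1
gripper_force: 0.0
```

Emit:
carry_out --motion '[[[0,0,0],[0,0,0.02],0.6],[[0,0,0],[0,0,0.04],0.6],[[0,0,0],[0,0,0.045],0.6],[[0,0,0],[0,0,0.045],0.6],[[0,0,0],[-0.03,0.02,0.03],0.6],[[0,0,0],[-0.03,0.03,0],0.6],[[0,0,0],[-0.03,0.03,0],0.6],[[0,0,0],[0,0,0],0.6]]'

```text
clock: 17.95
position: [424.9, -4.6, 258.8]
eef_rot: [-0.681, 0.732, 0.001, -0.001]
wrist_force: [0.7, 0.9, -0.2]
gripper_width: 51.1
gripper_force: 0.0
```

```bash
python3 - <<'E'
from h import *
s=robot.state(); print(s["position"],s["gripper_width"],s["wrist_force"])
a=read_camera("side")[...,::-1]; cv2.imwrite("pics/side9.png",a)
# cap discs: grey dark blobs near expected cap-top projections
print(proj("side",[[516.4,-87.2,82],[512,-131,79],[520,-43.5,79]]).round(1))
g=cv2.cvtColor(np.ascontiguousarray(a),cv2.COLOR_BGR2GRAY)[195:226,196:262]
np.set_printoptions(linewidth=300); print(g[::2,::2])
h=cv2.cvtColor(np.ascontiguousarray(a),cv2.COLOR_BGR2HSV)[195:230,196:262]; print("orange px",((h[...,0]<18)&(h[...,1]>110)).sum())
E
```

```text
[424.86047421  -4.6118064  258.80157941] 51.067818327707066 [ 0.68445238  0.93802036 -0.24381771]
[[229.  206.2]
 [211.1 205.2]
 [247.  208.1]]
[[126 125 122 120 113 107 110 105 107 108 106 109 109 113 109 110 109 116 115 124 126 124 127 124 127 127 127 124 125 126 128 127 127]
 [126 127 127 125 121 111 110 110 109 109 110  96 115 112 113 113 109 117 119 126 127 127 127 128 126 126 125 127 127 128 127 127 127]
 [127 127 105  83  79  78 114 110 109 109  77  77  75 103 111 109 113 122 120 127 130 128 128 126 126 126 127 128 128 129 127 128 128]
 [126 131  86  88  86  85  83  95  91  85  76  76  75  76 101 116 101 117 108  92  87  94 133 131 128 127 128 130 128 127 127 128 128]
 [126 105  88  90  79  81  80  78  80  87  81  81  76  79  82  79  80  80  90  91  91  91  85 135 134 128 116 133 130 129 128 128 129]
 [128 132  88  92  64  66  82  81  81  82  87  94  70  69  79  82  80  83  82  75  91  80  87  87  91  88  89  92 132 132 130 128 128]
 [127 108  89  87  64  62  84  82  82  83  67  64  53  48  78  81  81  83  88  71  77  42  47  78  92  91  90  91  97  95 106 126 130]
 [127 109  
[... 517 characters left out ...]
01 120 130]
 [119  96  63  73  46  43  73 111 118 121 119  80  76  53  56  97 113 128 121 100  56  85  49  85  92 118 123 119  91  37  89 123 130]
 [117 116  76  80  94  79  78  81  73  90  67  54  81  28  58  96 106 125 125  93  65  80  50  61  97 108 128 125  85  45  92 119 130]
 [115 118  72  58  66  68  70  69  72  66  65  74  82  86  89  94 102  92  89  97  77  70  59  50  71  76  88  88  62  39  72 126 129]
 [115 115 115  73  65  66  65  65  67  65  65  64  64  64  65  67  64  62  64  64  70  72  72  74  67  67  81  80  92  90 101 133 131]
 [113 115 115  88  63  66  64  66  66  65  66  66  67  65  66  66  65  66  68  65  67  66  68  66  66  66  65  65  64  62  92 128 127]]
orange px 11
```

The middle cell now shows a cap disc at about (228,206), where (229,206) is predicted for a vial standing on the pad, with the white body below it. The pad is mostly covered and the neighbouring vials have not moved.

```bash
python3 -c "
from bench import close_job
print(close_job())"
```

```text
the job is handed in; nothing more can be done
None
```

The short vial was stood on the balance pan and released so it could be weighed, then taken by its cap from above and lowered upright into the empty middle cell of the crate; I handed the job in at about 18 s.

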